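# Pack the gap beside the vial tray with the spacer that fits

### The arm

A 6-joint arm with a two-finger parallel gripper is mounted at the origin on the work surface. World frame = base frame: x ahead of the robot, y to its left, z up, the work surface at z = 0. Lengths are in m, angles in rad, forces in N, time in s.
With the tool pointing down it reaches from about 0.35 to 0.95 m from the base axis. Payload 17.4 kg.
Tool frame: the origin (TCP) lies on the centre line of the jaws, within the pads' length; the fingertips stand 14 mm ahead of it and the grasp point (between the pads) lies 5 mm behind it; y points along the fingers, x is the direction in which the jaws open and shut, and the axes are right-handed (so a half turn about y gives the same grasp; the last joint's range is limited). The gripper opens to 93 mm and grips with 3 to 60 N. Pads are 15 mm wide; open, the fingers measure 128 mm over their backs; the gripper's body (75 mm by 188 mm) begins 65 mm behind the grasp point.
Start: joints at [-1.269, 0.116, 1.442, -0, 1.584, -0.038], TCP at [0.225, -0.636, 0.233] pointing down, gripper open.
Joint ranges: [-2.83, 2.83], [-0.83, 2.19], [0.07, 2.5], [-1.14, 4.28], [0.01, 3], [-2.97, 2.97]. Speed limits (rad/s): [1.89, 1.89, 2.22, 3.14, 3.14, 3.14].

### API

Orientations are given as a unit quaternion [w, x, y, z].
In Python, from bench import arm, snapshot, camera_params, ticket gives the robot as it stands.
- The arm moves only by the tool move_arm, never from a script. Its argument "rows" is a list of rows, each a list of 7 numbers: the shift along the tool's x, y, z in mm, then the turn, a rotation vector about the tool's x, y, z in degrees, then the closure, from 0 (fully open) to 1 (shut). In form: [[x, y, z, rx, ry, rz, jaw], ...]. A call has exactly 8 rows; each row shifts and turns the commanded pose from where the row before left it, along the tool's axes as they then stand; what a row does not reach is not made up. A row lasts 1/10 s, in which the tool goes at most 50 mm and 8.59 degrees, less where a joint would pass 70% of its speed; a pose out of reach is approached as far as the arm can. A call with a gripper value outside its range is refused whole. The fingers move at their own pace and stop on an object; the grip force is fixed at half the most. Time passes only in rows, so rows that do not move let the fingers close, or fill a call up. It gives the time, the measured TCP pose, the force and the opening at its end, in the units of the state.
- arm.state(): the state, without advancing time (a new reading comes with each control period).
- snapshot(name): name is "scene" or "top" or "wrist"; returns the picture (420x560x3 uint8, blue, green, red); there is no depth.
- camera_params(name): a dict with "camera_matrix" (3x3 intrinsics, pixels), "extrinsics" (4x4, takes a point from world to camera coordinates); the wrist camera has in their place "T_tool_cam" (4x4, takes a point from camera to tool coordinates, whose origin is the TCP and whose axes are the tool frame's). Camera axes: x right, y up, looking along -z (the intrinsics and any distortion apply to the point x, -y, -z); pixel columns grow to the right and rows downward; lengths in m; the calibration is good to about 2 mm. A picture is of the moment at which its call begins: read the wrist's pose just before it. camera_params takes no time and is no camera call.
- ticket.close_job(): hands the job in, once; it reports no verdict.
The state is a dict: "t": time; "joints": joint angles; "qd": joint speeds; "tau": joint torques, N m; "position": TCP position; "orientation": TCP orientation; "ft_force": force on the tool from outside, world axes, zero at the start; "ft_torque": the same for the moment, N m; "width": opening from 0.0 (shut) to 1.0 (fully open).
Only numpy, scipy, OpenCV 4.12 (cv2) and the standard library are available. Lean on these libraries where they do the work, as an engineer would, in place of code of your own. Each camera call takes 0.05 s, during which the arm holds its last target. There are 200 camera calls.

### The job

There is slack between the vial tray and the sprung clamp shoe of the dispensing bed: of the three metal spacers in the stand, find by trial the one that packs the gap snugly, without ever forcing it. Slide it gently down until it stands fully home on the bed, upright and about midway along the shoe, with the shoe pressing it against the tray wall, and let go of it. Leave the other two standing in the stand's slots, putting back any you tried, and leave the glassware alone.

Things in the scene. Friction and masses are not known exactly. Their poses are not given: they have to be found in the camera images.
- bed: Fixed dispensing bed: aluminium plate 10 mm thick, 150 mm (x) by 300 mm (y), yaw up to 0.3 rad. Origin: on the bench below the middle of the shoe's front face at rest; z up. Shoe on the gap's -y side, vial tray on its +y side. The white tray, 130 mm square, is fixed; its place is not reported. Its vials rise 48 mm above the plate.
- slot (a point): Point on the plate's top (10 mm above the bench) below the middle of the shoe's front face at rest; axes as the bed's. A spacer is home with its underside on the plate. The gap runs from here to +y, to the tray's upright wall: 7.5 to 19 mm away, unmeasured; 130 mm long, 54 mm above the plate. Open at the top and both ends (x).
- shoe: Black sprung clamp shoe, 60 mm long (x). Origin: middle of its front face (looking to the bed's +y), 11 mm above the bench; axes as the bed's. Slides back to the bed's -y, 5.5 mm at most, to a hard stop; pushes with 1.5 N at rest plus 0.4 N per mm. A spacer thinner than the gap stays loose; one over 5.5 mm thicker cannot go in; between, it is held. Never load the shoe over 35 N.
- shoe_lip (a point): Top edge of the shoe's flared lip, mid-length, 46 mm above the bench and 5.6 mm behind the front face: the lead-in for a spacer. The face is upright for 18 mm, then the lip leans back 18 degrees. A fixed guide block, 40 mm high, stands 28 to 52 mm behind the rest face. At least one spacer always fits.
- spacer_thin: Grey metal spacer plate, 12 mm thick (its y), 40 mm wide (x), 85 mm tall (z), about 110 g. Origin: centre of its underside. The lowest 8 mm taper by 2 mm on each broad face, to 8 mm at the underside. Starts upright in any one of the stand's slots, axes along the stand's.
- spacer_medium: Grey metal spacer plate, 16 mm thick (its y), 40 mm wide (x), 85 mm tall (z), about 147 g. Origin: centre of its underside. The lowest 8 mm taper by 2 mm on each broad face, to 12 mm at the underside. Starts upright in any one of the stand's slots, axes along the stand's.
- spacer_thick: Grey metal spacer plate, 20 mm thick (its y), 40 mm wide (x), 85 mm tall (z), about 184 g. Origin: centre of its underside. The lowest 8 mm taper by 2 mm on each broad face, to 16 mm at the underside. Starts upright in any one of the stand's slots, axes along the stand's.
- stand: Grey fixed stand, 176 mm (x) by 52 mm (y), 36 mm high. Origin: centre of its underside. Three equal slots, open at the top, centred at x = -54, 0 and +54 mm, each about 44 mm (x) by 24 mm (y); their floors are 8 mm above the bench. Turned up to 0.3 rad.
- amber_bottle: Bystander: amber glass bottle, 56 mm diameter, 120 mm tall, beyond the work. Origin: centre of its underside.
- jar: Bystander: small clear jar with a cap, 48 mm diameter, 60 mm tall, to the right of the stand. Origin: centre of its underside.
- beaker: Bystander: glass beaker, 64 mm diameter, 75 mm tall, beyond the work. Origin: centre of its underside.
Not all that is in view belongs to the job. Leave any orange look-alike of the spacer_thick alone. What is shaped like the spacer_medium but purple is not meant.

How it is judged:
By the outcome, as a careful person would: the job done as asked, in the order asked, and still so for the second after the job is handed in, with the robot touching nothing.
It also fails if it takes over 64 s, if anything falls off the work surface, if the arm or the gripper's body presses on something with over 40 N, if the wrist force passes 120 N, or if a joint passes its speed limit or range.

## Working session

There is one attempt and no reset: what is moved stays moved. The work goes in short steps, Python scripts to look and compute and a tool call to move; the robot and the scene stay as the last step left them, time stands still between calls to the robot, and variables do not carry over. Pictures are saved under pics/ and viewed, about 8 in all and at most 12, crops included, and the job is handed in when it is done.

Besides the shell and the picture viewer there is one more tool, called after "Request:" by a JSON object that holds its "op" and its "data", one argument or row to a line. move_arm: Moves the arm, as the interface text tells. Its arguments: {"type":"object","properties":{"rows":{"type":"array","items":{"type":"array","items":{"type":"number"}}}},"required":["rows"]}

```bash
mkdir -p pics; ls; python3 - <<'E'
from bench import arm,snapshot,camera_params
import cv2,numpy as np
np.set_printoptions(precision=4,suppress=True)
s=arm.state();print(s)
a=snapshot("scene");b=snapshot("top")
cv2.imwrite("pics/scene.png",a);cv2.imwrite("pics/top.png",b)
cv2.imwrite("pics/m1.png",cv2.resize(b,(800,600),interpolation=cv2.INTER_CUBIC))
for n in("scene","top","wrist"):print(camera_params(n))
E
```

```text
pics
{'t': 0.0, 'joints': array([-1.2688,  0.1165,  1.4423, -0.    ,  1.584 , -0.0378]), 'qd': array([-0.0012, -0.0015,  0.0017, -0.001 ,  0.0003, -0.0003]), 'tau': array([ -0.0031, -72.1274, -62.2609,   0.0778,   0.0239,  -0.    ]), 'position': array([ 0.2249, -0.6362,  0.2319]), 'orientation': array([ 0.5776, -0.5771,  0.4086, -0.4079]), 'ft_force': array([ 0.1968, -0.2931, -0.3426]), 'ft_torque': array([ 0.0228,  0.0246, -0.0008]), 'width': 1.0026902789107588}
{'camera_matrix': array([[435.5644,   0.    , 282.371 ],
       [  0.    , 435.5644, 207.1638],
       [  0.    ,   0.    ,   1.    ]]), 'extrinsics': array([[ 0.7424,  0.67  ,  0.0053, -0.3293],
       [-0.5577,  0.6136,  0.5589,  0.3492],
       [ 0.3712, -0.4179,  0.8292, -1.2348],
       [ 0.    ,  0.    ,  0.    ,  1.    ]])}
{'camera_matrix': array([[394.9933,   0.    , 279.754 ],
       [  0.    , 394.9933, 213.7862],
       [  0.    ,   0.    ,   1.    ]]), 'extrinsics': array([[-0.0223, -0.9997,  0.0109, -0.1194],
       [ 0.9919, -0.0208,  0.1253, -0.5894],
       [-0.1251,  0.0136,  0.9921, -0.7203],
       [ 0.    ,  0.    ,  0.    ,  1.    ]])}
{'camera_matrix': array([[318.3411,   0.    , 282.5231],
       [  0.    , 318.3411, 209.2535],
       [  0.    ,   0.    ,   1.    ]]), 'T_tool_cam': array([[ 1.    ,  0.0008, -0.    , -0.0012],
       [-0.0003,  0.2882, -0.9576, -0.1521],
       [-0.0008,  0.9576,  0.2882,  0.0806],
       [ 0.    ,  0.    ,  0.    ,  1.    ]])}
```

View pics/m1.png

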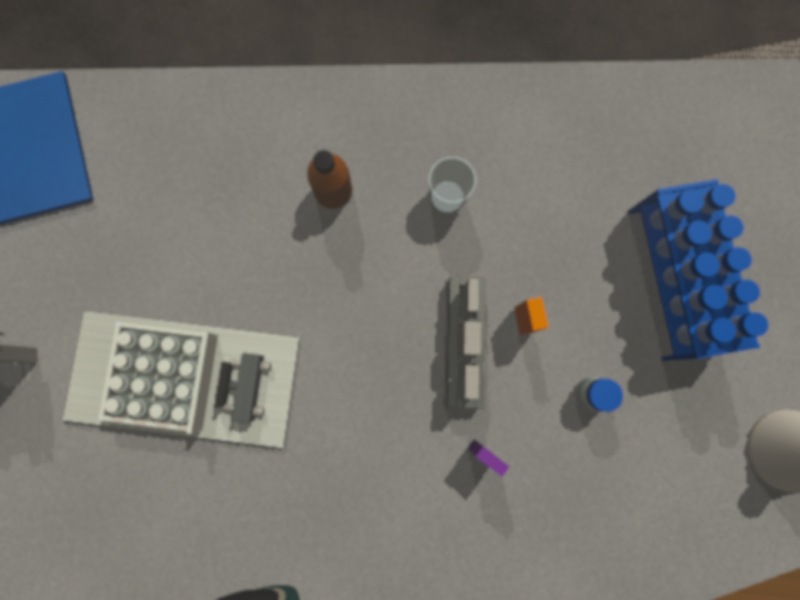

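View pics/scene.png

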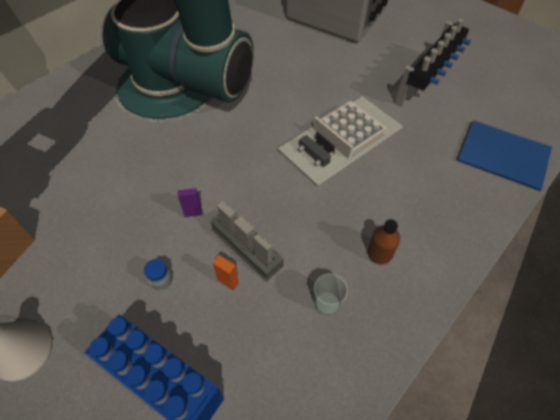

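Top view (800 px scale): the bed's corners are near (85,312), (299,338), (284,447) and (64,421). The tray edge is at x≈205, the shoe at (222,383) and the guide block at (245,390). The spacer tops in the stand are at (473,295) thin, (473,338) thick and (472,383) medium. The orange and purple blocks are decoys.

```bash
cat > h.py <<'E'
import numpy as np,cv2
from scipy.spatial.transform import Rotation as R
from bench import arm,snapshot,camera_params
np.set_printoptions(precision=4,suppress=True)
F=np.diag([1.,-1,-1])
def pose(s=None):
    s=s or arm.state();q=s["orientation"]
    T=np.eye(4);T[:3,:3]=R.from_quat([q[1],q[2],q[3],q[0]]).as_matrix();T[:3,3]=s["position"];return T
def cam(n,Tt=None):
    p=camera_params(n);K=p["camera_matrix"]
    Tc=Tt@p["T_tool_cam"] if n=="wrist" else np.linalg.inv(p["extrinsics"])
    return K,Tc
def ray(c,uv,z):
    K,T=c;d=np.linalg.inv(K)@[uv[0],uv[1],1.];d=T[:3,:3]@(F@d);o=T[:3,3];return o+d*(z-o[2])/d[2]
def proj(c,P):
    K,T=c;p=F@(T[:3,:3].T@(np.asarray(P)-T[:3,3]));p=K@p;return p[:2]/p[2]
def look(name):
    s=arm.state();c=cam("wrist",pose(s));im=snapshot("wrist");cv2.imwrite(f"pics/{name}.png",im);np.savez(f"pics/{name}.npz",T=pose(s));return im,c
def load(name):
    return cv2.imread(f"pics/{name}.png"),cam("wrist",np.load(f"pics/{name}.npz")["T"])
E
python3 - <<'E'
from h import *
b=cv2.imread("pics/top.png");c=cam("top");k=.7
T=pose();print(T)
print("cam",c[1][:3,3])
for p in[(85,312),(299,338),(284,447),(64,421)]:print("plate",ray(c,np.array(p)*k,.01))
m=(b.min(2)>140).astype(np.uint8)
for cn in cv2.findContours(m,0,1)[0]:
    r=cv2.minAreaRect(cn)
    if cv2.contourArea(cn)>30: print(r,"z93:",ray(c,r[0],.093),"bench")
E
```

```text
[[ 0.3333 -0.0003  0.9428  0.2249]
 [-0.9428  0.001   0.3333 -0.6362]
 [-0.001  -1.      0.0001  0.232 ]
 [ 0.      0.      0.      1.    ]]
cam [ 0.4919 -0.1218  0.7897]
plate [0.5901 0.3026 0.01  ]
plate [0.5477 0.0074 0.01  ]
plate [0.4012 0.0276 0.01  ]
plate [0.4425 0.3238 0.01  ]
((553.1000366210938, 289.8000183105469), (16.994115829467773, 8.497057914733887), 26.56505012512207) z93: [ 0.4357 -0.6063  0.093 ] bench
((330.0, 267.5), (19.0, 6.0), 90.0) z93: [ 0.4831 -0.2172  0.093 ] bench
((330.5, 236.0), (18.0, 7.0), 90.0) z93: [ 0.5382 -0.2202  0.093 ] bench
((126.07756805419922, 264.3838806152344), (156.22183227539062, 77.52115631103516), 7.174324035644531) z93: [0.4965 0.1383 0.093 ] bench
((331.0, 205.5), (19.0, 4.0), 90.0) z93: [ 0.5927 -0.2232  0.093 ] bench
((312.466552734375, 138.81369018554688), (18.961578369140625, 5.0225605964660645), 16.389541625976562) z93: [ 0.7162 -0.1941  0.093 ] bench
```

```bash
cat >> h.py <<'E'
def plan(P,jaw_deg):
    """turn about tool y (deg), then shift in mm along the turned tool axes"""
    T=pose();j=np.deg2rad(jaw_deg);X=np.array([np.cos(j),np.sin(j),0]);Y=np.array([0,0,-1.]);Rt=np.c_[X,Y,np.cross(X,Y)]
    rv=R.from_matrix(T[:3,:3].T@Rt).as_rotvec(degrees=True)
    print("rot",rv.round(2),"shift",(Rt.T@(np.array(P)-T[:3,3])*1000).round(1))
E
python3 - <<'E'
from h import *
c=cam("top")
for p in[(214,382)]:print(ray(c,np.array(p)*.7,.05))
for p in[(207,333),(193,437)]:print(ray(c,np.array(p)*.7,.064))
plan((.515,-.22,.23),-93.15)
E
```

```text
[0.4902 0.1106 0.05  ]
[0.5528 0.1163 0.064 ]
[0.4224 0.1311 0.064 ]
rot [ 0.01 22.62 -0.06] shift [-431.6    2.   266.8]
```

Request:
{"op": "move_arm", "data": {
  "rows": [
    [0,0,0,0,7.54,0,0],
    [0,0,0,0,7.54,0,0],
    [0,0,0,0,7.54,0,0],
    [-20,0,12,0,0,0,0],
    [-34,0,21,0,0,0,0],
    [-34,0,21,0,0,0,0],
    [-34,0,21,0,0,0,0],
    [-34,0,21,0,0,0,0]
  ]
}}

```text
t: 0.9
position: [0.3299, -0.4845, 0.2323]
orientation: [0.486, -0.486, 0.514, -0.513]
ft_force: [0.3, -0.5, -0.3]
width: 1.0
```

Request:
{"op": "move_arm", "data": {
  "rows": [
    [-34,0,21,0,0,0,0.3],
    [-34,0,21,0,0,0,0.5],
    [-34,0,21,0,0,0,0.5],
    [-34,0,21,0,0,0,0.5],
    [-34,0,21,0,0,0,0.5],
    [-34,0,21,0,0,0,0.5],
    [-34,0,21,0,0,0,0.5],
    [-34,0,21,0,0,0,0.5]
  ]
}}

```text
t: 1.7
position: [0.5127, -0.222, 0.2325]
orientation: [0.486, -0.486, 0.514, -0.513]
ft_force: [0.8, -0.8, 0.0]
width: 0.501
```

```bash
python3 - <<'E'
from h import *
im,c=look("stand");print(pose()[:3])
plan((.47,.112,.16),-98)
cv2.imwrite("pics/m3.png",im)
E
```

```text
[[-0.0529  0.0006  0.9986  0.515 ]
 [-0.9986  0.0018 -0.0529 -0.2183]
 [-0.0019 -1.      0.0005  0.2323]]
rot [-0.03  4.97 -0.11] shift [-320.8   72.3  -90.5]
```

View pics/m3.png

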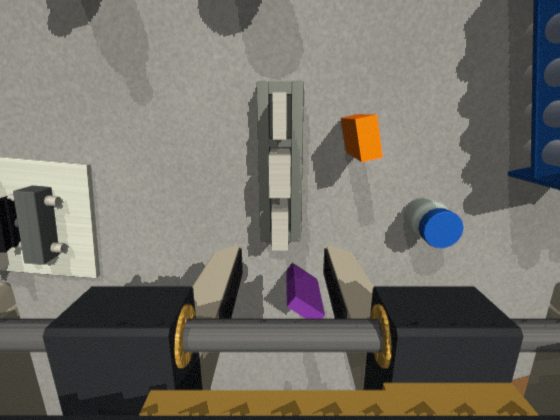

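Request:
{"op": "move_arm", "data": {
  "rows": [
    [-40,0,-11,0,5,0,0.5],
    [-40,0,-11,0,0,0,0.5],
    [-40,0,-11,0,0,0,0.5],
    [-40,8,-11,0,0,0,0.5],
    [-40,16,-11,0,0,0,0.5],
    [-40,16,-11,0,0,0,0.5],
    [-40,16,-11,0,0,0,0.5],
    [-40,16,-13,0,0,0,0.5]
  ]
}}

```text
t: 2.55
position: [0.4642, 0.1069, 0.1599]
orientation: [-0.463, 0.463, -0.534, 0.534]
ft_force: [0.5, 0.4, -0.0]
width: 0.501
```

```bash
python3 - <<'E'
from h import *
im,c=look("gap");print(pose()[:3])
cv2.imwrite("pics/m4.png",im)
im,c=load("stand")
m=np.zeros(im.shape[:2],np.uint8);m[75:252,240:320]=(im[75:252,240:320].min(2)>125)
for cn in cv2.findContours(m,0,1)[0]:
    r=cv2.minAreaRect(cn)
    if cv2.contourArea(cn)>60:
        q=cv2.boxPoints(r);P=np.array([ray(c,x,.093) for x in q]);print(r,ray(c,r[0],.093),np.linalg.norm(P[0]-P[1]),np.linalg.norm(P[1]-P[2]))
for p in[(257,82),(303,82)]:print(ray(c,p,.036))
E
```

```text
[[-0.1398 -0.0034  0.9902  0.4624]
 [-0.9902  0.0014 -0.1398  0.1111]
 [-0.0009 -1.     -0.0035  0.1572]]
((279.4999694824219, 175.49998474121094), (20.999996185302734, 42.99999237060547), 0.0) [ 0.5378 -0.2194  0.093 ] 0.040353603481494874 0.019087398696902236
((279.0, 115.0), (48.0, 14.0), 90.0) [ 0.5915 -0.2221  0.093 ] 0.012042754125916122 0.04043393100533155
((279.5, 163.0), (176.0, 79.0), 90.0) [ 0.5494 -0.2201  0.093 ] 0.06704268632130758 0.1624871176451029
[ 0.6247 -0.201   0.036 ]
[ 0.6221 -0.2479  0.036 ]
```

View pics/m4.png

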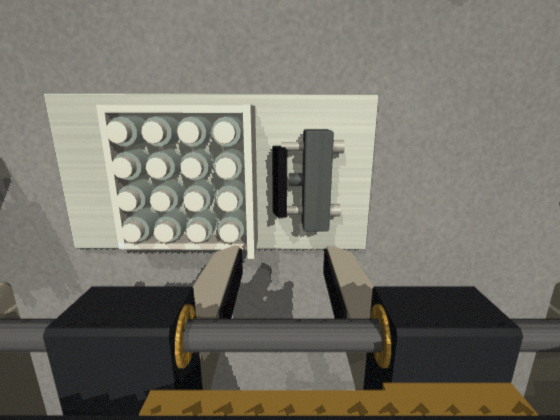

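Wrist view over the bed: the tray's outer wall edge is at u≈255 and the black shoe spans u≈273–288, v≈147–217. The guide block is at u≈303–333, and the gap lies between 255 and 273.

```bash
python3 - <<'E'
from h import *
im,c=load("gap");g=im.mean(2)
print(c[1][:3,3])
for v in(155,168,190,205,212):print(v,g[v-2:v+3,246:296].mean(0).astype(int))
cr=im[95:265,235:345];cv2.imwrite("pics/m5.png",cv2.resize(cr,None,fx=3.5,fy=3.5,interpolation=cv2.INTER_CUBIC))
A=np.array([.9902,-.1398]);B=np.array([.1398,.9902])
for n,p,z in[("wallT",(255,107),.064),("wallB",(252.5,250),.064),("shoe46",(273,155),.046),("shoe29",(273,155),.029),("shoe46",(274,212),.046),("shoe29",(274,212),.029),("end",(280,147),.046),("end",(280,217),.046),("plateR",(377,96),.01),("plateRb",(365,249),.01),("plateL",(45,95),.01),("blk",(303,130),.04),("blkr",(333,130),.04)]:
    P=ray(c,p,z);print(n,P,"bed x,y",P[:2]@A,P[:2]@B)
E
```

```text
[0.5435 0.0965 0.3121]
155 [212 213 212 212 210 177 106  93  93  99 144 172 174 174 174 174 175 173
 172 175 170 130 117  93  87  83  43  13   9   8   7  10  19  25  24  22
  26  21  20  21  31  65  93 110 112 114 128 123  94  88]
168 [212 212 212 212 212 205 116  93  92  97 132 165 170 171 171 172 171 171
 170 168 132  93  86  84  87  82  41  16   7  11   6  13  21  23  21  22
  23  23  21  27  50 130 167 172 172 173 167 126 110 107]
190 [207 212 211 212 212 208 163 103  92  92 104 163 170 171 170 171 171 171
 171 166 127 106  89  87  86  83  54  16  11   8   4   8  16  23  22  22
  20  22  22  20  40  96 109 111 112 122  93  87  86  87]
205 [203 211 212 211 212 212 203 116  93  91  99 139 165 169 169 168 168 168
 168 166 140 130  95  85  87  82  53  20  10   8   9  13  19  21  20  22
  23  23  21  20  57 143 152 151 153 149 126 119 108 105]
212 [196 212 212 211 212 211 205 128  96  93  96 131 164 168 169 168 168 168
 168 168 163 106  88  86  88  85  72  43  21  11   7  10  16  20  22  21
  23  22  20  23  44 112 119 120 119 120 119 120 125 127]
wallT [0.551  0.1161 0.064 ] bed x,y 
[... 245 characters left out ...]
 0.18014421284745866
shoe46 [0.4629 0.1157 0.046 ] bed x,y 0.4421872856409121 0.1793244774550959
shoe29 [0.4578 0.117  0.029 ] bed x,y 0.4369145183273521 0.17981920830958784
end [0.5177 0.1024 0.046 ] bed x,y 0.4982660682361641 0.17378480658657874
end [0.4576 0.1112 0.046 ] bed x,y 0.4375700591620565 0.1740980963941524
plateR [0.5463 0.0108 0.01  ] bed x,y 0.5394575117702155 0.0870343081488263
plateRb [0.3992 0.0316 0.01  ] bed x,y 0.39087855374834607 0.08711372921019724
plateL [0.5895 0.3046 0.01  ] bed x,y 0.5411587502339166 0.3840312572557346
blk [0.5281 0.0816 0.04  ] bed x,y 0.5115350915258892 0.15466700814983803
blkr [0.5246 0.057  0.04  ] bed x,y 0.5114636092768569 0.12976038049707103
```

View pics/m5.png

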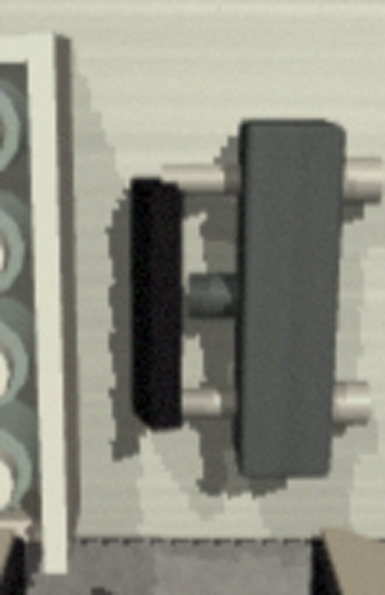

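```bash
python3 - <<'E'
from h import *
im,c=load("gap")
A=np.array([.9902,-.1398]);B=np.array([.1398,.9902])
for n,p,z in[("wallT",(251.2,155),.064),("wallT",(252,190),.064),("wallT",(252.6,210),.064),("wallbase",(256,155),.01),("wallbase",(256.6,190),.01),("wallbase",(256.8,210),.01),("shoe29",(272,155),.029),("shoe29",(272.2,190),.029),("shoe29",(272.5,205),.029),("lip46",(277.7,155),.046),("lip46",(277.5,190),.046),("end",(273.5,147),.029),("endlow",(273.5,212),.029),("lipback",(286.3,190),.046)]:
    P=ray(c,p,z);print(n,P,"bed x,y",P[:2]@A,P[:2]@B)
E
```

```text
wallT [0.5165 0.125  0.064 ] bed x,y 0.49401163179314805 0.19595946620191654
wallT [0.4891 0.1291 0.064 ] bed x,y 0.4662272767198009 0.1961876154970376
wallT [0.4725 0.1314 0.064 ] bed x,y 0.44952446826316883 0.196208437846668
wallbase [0.51   0.1267 0.01  ] bed x,y 0.4873165594314621 0.19674214913719393
wallbase [0.4766 0.1317 0.01  ] bed x,y 0.45348384392792446 0.19706764559735804
wallbase [0.4565 0.1349 0.01  ] bed x,y 0.43314580999969887 0.19740496950324396
shoe29 [0.5101 0.1108 0.029 ] bed x,y 0.48962812916503706 0.18102745641094573
shoe29 [0.4788 0.1154 0.029 ] bed x,y 0.45792361823216576 0.1812382272161344
shoe29 [0.4647 0.1173 0.029 ] bed x,y 0.44369602063802394 0.18113463535423496
lip46 [0.5114 0.1053 0.046 ] bed x,y 0.49172140273605297 0.17572805326325394
lip46 [0.482  0.1098 0.046 ] bed x,y 0.46192169305928127 0.17611532364155152
end [0.5168 0.1084 0.029 ] bed x,y 0.4965929093917573 0.17962563414713917
endlow [0.4578 0.1174 0.029 ] bed x,y 0.4369158326458707 0.1802846774187705
lipback [0.4809 0.1023 0.046 ] bed x,y 0.46190029541980193 0.1685723787079666
```

```bash
python3 - <<'E'
from h import *
plan((.4835,-.217,.157),-93.1)
A=np.array([.9902,-.1398]);B=np.array([.1398,.9902]);print(.4667*A+.1811*B,.4667*A+.188*B)
im,c=load("stand");g=im.mean(2)
for v in(205,225,240):print(g[v-1:v+2,262:300].mean(0).astype(int))
print(ray(c,(280,198),.093),ray(c,(280,249),.093))
E
```

```text
rot [ 0.2  -4.93 -0.06] shift [326.5   0.2  38.8]
[0.4874 0.1141] [0.4884 0.1209]
[ 68  69  66  69  69  69  68  58  44  60  96 100 104 101  95  94  94  95
 103 103 105 104 104 101 104  97  63  54  51  94 107 105 105 104 107 109
 108 106]
[ 68  70  68  68  67  66  67  64  45  92 172 181 182 181 181 181 180 182
 181 183 180 180 181 183 181 175  96  47  45  93 104 104 105 105 107 105
 105 106]
[ 67  69  70  65  64  65  65  63  65  99 173 183 183 182 182 184 182 182
 182 182 182 182 183 181 184 177 113  98  90 104 103 104 104 104 104 105
 110 114]
[ 0.5162 -0.2186  0.093 ] [ 0.464  -0.2156  0.093 ]
```

Request:
{"op": "move_arm", "data": {
  "rows": [
    [20,0,3,0,-5,0,0.5],
    [40,0,5,0,0,0,0.5],
    [45,0,5,0,0,0,0.5],
    [45,0,5,0,0,0,0.5],
    [45,0,5,0,0,0,0.5],
    [45,0,6,0,0,0,0.5],
    [45,0,6,0,0,0,0.5],
    [41,0,4,0,0,0,0.5]
  ]
}}

```text
t: 3.4
position: [0.4837, -0.2246, 0.1604]
orientation: [0.486, -0.486, 0.514, -0.514]
ft_force: [-0.0, 0.6, 0.0]
width: 0.499
```

Request:
{"op": "move_arm", "data": {
  "rows": [
    [0,0,0,0,0,0,0.5],
    [0,0,0,0,0,0,0.5],
    [0,0,0,0,0,0,0.5],
    [0,0,0,0,0,0,0.5],
    [0,0,0,0,0,0,0.5],
    [0,0,0,0,0,0,0.5],
    [0,0,0,0,0,0,0.5],
    [0,0,0,0,0,0,0.5]
  ]
}}

```text
t: 4.2
position: [0.4841, -0.2222, 0.1607]
orientation: [-0.486, 0.486, -0.513, 0.514]
ft_force: [0.7, 0.3, -0.0]
width: 0.5
```

```bash
python3 - <<'E'
from h import *
print(pose()[:3],arm.state()["t"]);plan((.4845,-.217,.080),-93.1)
E
```

```text
[[-0.0547  0.0001  0.9985  0.4841]
 [-0.9985 -0.     -0.0547 -0.2222]
 [ 0.     -1.      0.0001  0.1607]] 4.2
rot [-0.01 -0.03  0.  ] shift [-5.3 80.7  0.1]
```

Request:
{"op": "move_arm", "data": {
  "rows": [
    [-5,10,0,0,0,0,0.5],
    [0,20,0,0,0,0,0.5],
    [0,20,0,0,0,0,0.5],
    [0,15,0,0,0,0,0.5],
    [0,10,0,0,0,0,0.5],
    [0,6,0,0,0,0,0.5],
    [0,0,0,0,0,0,0.5],
    [0,0,0,0,0,0,0.5]
  ]
}}

```text
t: 5.0
position: [0.4846, -0.2175, 0.0802]
orientation: [-0.486, 0.486, -0.513, 0.514]
ft_force: [0.5, -0.7, 0.1]
width: 0.502
```

Request:
{"op": "move_arm", "data": {
  "rows": [
    [0,0,0,0,0,0,0.65],
    [0,0,0,0,0,0,0.72],
    [0,0,0,0,0,0,0.78],
    [0,0,0,0,0,0,0.82],
    [0,0,0,0,0,0,1],
    [0,0,0,0,0,0,1],
    [0,0,0,0,0,0,1],
    [0,0,0,0,0,0,1]
  ]
}}

```text
t: 5.8
position: [0.4844, -0.2174, 0.0797]
orientation: [-0.486, 0.486, -0.514, 0.514]
ft_force: [-0.7, 0.4, 1.5]
width: 0.173
```

```bash
python3 - <<'E'
from h import *
s=arm.state();print(pose(s)[:3],s["t"],s["width"]*93,s["ft_force"])
E
```

```text
[[-0.0549  0.0001  0.9985  0.4844]
 [-0.9985 -0.     -0.0549 -0.2174]
 [ 0.     -1.      0.0001  0.0797]] 5.8 16.063726801464547 [-0.6777  0.4018  1.471 ]
```

Request:
{"op": "move_arm", "data": {
  "rows": [
    [0,-4,0,0,0,0,1],
    [0,-10,0,0,0,0,1],
    [0,-16,0,0,0,0,1],
    [0,-20,0,0,0,0,1],
    [0,-20,0,0,0,0,1],
    [0,-20,0,0,0,0,1],
    [-10,0,0,0,2.5,0,1],
    [-20,0,0,0,2.4,0,1]
  ]
}}

```text
t: 6.6
position: [0.4871, -0.188, 0.1718]
orientation: [-0.463, 0.463, -0.534, 0.535]
ft_force: [-0.2, 0.1, -1.3]
width: 0.17
```

```bash
python3 - <<'E'
from h import *
s=arm.state();print(pose(s)[:3],s["t"],s["width"]*93,s["ft_force"]);plan((.4884,.1209,.167),-98.03)
E
```

```text
[[-0.143   0.002   0.9897  0.4871]
 [-0.9897 -0.0011 -0.143  -0.188 ]
 [ 0.0008 -1.      0.0021  0.1718]] 6.6 15.81011499196137 [-0.1517  0.0578 -1.3217]
rot [-0.12 -0.19  0.05] shift [-306.1    4.8  -41.9]
```

Request:
{"op": "move_arm", "data": {
  "rows": [
    [-40,0,-5,0,0,0,1],
    [-45,0,-6,0,0,0,1],
    [-45,0,-6,0,0,0,1],
    [-45,0,-6,0,0,0,1],
    [-45,0,-6,0,0,0,1],
    [-40,0,-6,0,0,0,1],
    [-30,0,-5,0,0,0,1],
    [-12,0,-2,0,0,0,1]
  ]
}}

```text
t: 7.4
position: [0.4874, 0.1197, 0.1711]
orientation: [-0.465, 0.464, -0.533, 0.533]
ft_force: [-0.3, -0.3, -1.4]
width: 0.167
```

Request:
{"op": "move_arm", "data": {
  "rows": [
    [0,0,0,0,0,0,1],
    [0,0,0,0,0,0,1],
    [0,0,0,0,0,0,1],
    [0,0,0,0,0,0,1],
    [0,0,0,0,0,0,1],
    [0,0,0,0,0,0,1],
    [0,0,0,0,0,0,1],
    [0,0,0,0,0,0,1]
  ]
}}

```text
t: 8.2
position: [0.4876, 0.1173, 0.1696]
orientation: [0.464, -0.464, 0.534, -0.534]
ft_force: [0.1, -0.2, -1.3]
width: 0.168
```

```bash
python3 - <<'E'
from h import *
s=arm.state();print(pose(s)[:3],s["t"],s["width"]*93,s["ft_force"]);plan((.4884,.1209,.0817),-98.03)
im,c=look("over");cv2.imwrite("pics/m6.png",cv2.resize(im[100:330,180:380],None,fx=2.6,fy=2.6,interpolation=cv2.INTER_CUBIC))
E
```

```text
[[-0.1401 -0.0001  0.9901  0.4876]
 [-0.9901  0.     -0.1401  0.1173]
 [-0.     -1.     -0.0001  0.1696]] 8.2 15.635517648160679 [ 0.0606 -0.1738 -1.3057]
rot [ 0.   -0.03 -0.  ] shift [-3.7 87.9  0.3]
```

View pics/m6.png

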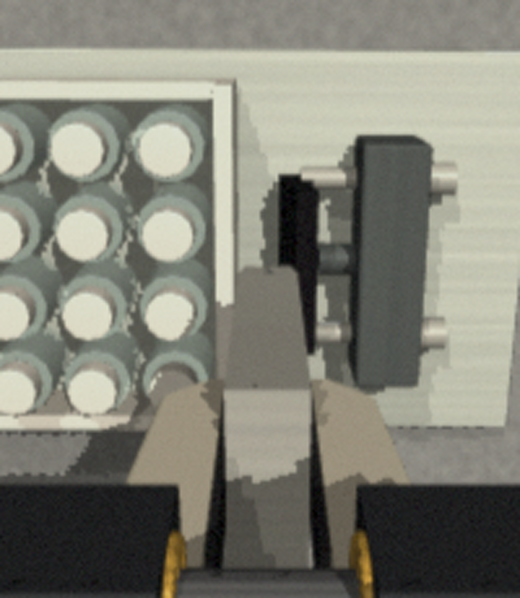

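The held spacer shows in the crop with its lower edge at about (240–298, 268). The wall edge is at u≈235 and the shoe at u≈280–316. I'll check the pixel profiles before going down.

```bash
python3 - <<'E'
from h import *
im,c=load("over");g=im.mean(2)
for v in(150,180,200,204,206,208,210,213,217,225,240):print(v,g[v,255:305].astype(int))
T=np.load("pics/over.npz")["T"]
print("tool axis foot proj",[proj(c,T[:3,3]+T[:3,:3]@[x,y,.02]) for x,y in[(-.006,.0717),(.006,.0717),(-.008,.0637),(.008,.0637),(-.008,-.0133),(.008,-.0133)]])
B=np.array([.1398,.9902])
for p,z in[((270,150),.064),((270,180),.064)]:
    P=ray(c,p,z);print(P,P[:2]@B)
E
```

```text
150 [152 146 105  98  97  90 112 203 214 213 212 214 213 206 137 105 146 170
 173 177 174 171 174 176 194 196 196 197 199 197 196 197 196 198 196 195
 198 200 198 199 199 196 197 197 195 199 198 200 197 196]
180 [146 123 108 103  98  95  98 151 207 212 215 213 213 209 159 106 123 166
 173 171 171 171 172 171 169 151 107  90  85  87  86  86  43  13   3  10
   7  10   6  19  19  18  22  22  24  26  41  99 162 166]
200 [107  94  88  86  86  85  90 129 202 213 213 211 213 213 180 115 131 165
 168 168 167 170 169 172 169 160 100  85  88  86  85  81  33   8  17   9
  12   5  10  23  26  27  27  17  21  22  21  34  72  77]
204 [114 114 109 108 103  89  86 112 201 210 213 213 213 211 181 113 125 133
 120 113 114 114 112 114 112 114 106  97  85  93 108 114 115 113 111 112
 115 110  81  46  24  21  29  26  23  17  32  58  53  47]
206 [110 107 106 104 103  92  86 108 202 213 213 211 214 209 180 110 109 115
 116 115 116 115 118 113 116 115 114 114 115 114 115 115 115 115 114 115
 114 115 114  73  34  24  24  25  21  20  38  75  80  82]
208 [115 107 108 105  99  95  92 113 202 212 213 213 213 211
[... 767 characters left out ...]
171]
225 [144 138 106  92  88  85  91  92 111 120 123 124 124 124 116 114 111 111
 113 114 111 109 113 109 110 112 113 112 111 109 112 113 112 111 113 110
 112 112 111 113 109  94  42  23  24  31  84 133 142 139]
240 [151 150 140 109  95  94  86  89 102 120 125 123 114 111 110 111 111 112
 112 113 109 110 112 109 108 110 110 110 110 113 112 112 110 111 112 112
 112 112 112 111 109 111 114 134 165 171 171 170 168 164]
tool axis foot proj [array([275.8389, 199.6074]), array([292.3327, 199.5955]), array([272.7654, 202.5565]), array([295.5093, 202.5402]), array([267.9473, 246.2925]), array([301.8551, 246.2699])]
[0.5406 0.1211 0.064 ] 0.1954695082735517
[0.5165 0.1248 0.064 ] 0.19577376538707278
```

Request:
{"op": "move_arm", "data": {
  "rows": [
    [-2.7,6,0,0,0,0,1],
    [0,10,0,0,0,0,1],
    [0,8,0,0,0,0,1],
    [0,6,0,0,0,0,1],
    [0,5,0,0,0,0,1],
    [0,5,0,0,0,0,1],
    [0,3,0,0,0,0,1],
    [0,2,0,0,0,0,1]
  ]
}}

```text
t: 9.05
position: [0.488, 0.12, 0.1244]
orientation: [0.464, -0.464, 0.534, -0.534]
ft_force: [0.4, -0.4, -1.5]
width: 0.167
```

Request:
{"op": "move_arm", "data": {
  "rows": [
    [0,2,0,0,0,0,1],
    [0,2,0,0,0,0,1],
    [0,2,0,0,0,0,1],
    [0,2,0,0,0,0,1],
    [0,2,0,0,0,0,1],
    [0,0,0,0,0,0,1],
    [0,0,0,0,0,0,1],
    [0,0,0,0,0,0,1]
  ]
}}

```text
t: 9.85
position: [0.488, 0.1201, 0.1148]
orientation: [-0.464, 0.464, -0.534, 0.534]
ft_force: [-0.1, -0.8, -1.5]
width: 0.17
```

```bash
python3 - <<'E'
from h import *
s=arm.state();print(pose(s)[:3],s["t"],s["width"]*93,s["ft_force"],s["ft_torque"]);plan((.4884,.1209,.0817),-98.03)
print(s["position"][:2]@[.1398,.9902])
E
```

```text
[[-0.14    0.0002  0.9901  0.488 ]
 [-0.9901  0.0001 -0.14    0.1201]
 [-0.0001 -1.      0.0002  0.1148]] 9.85 15.797455135026533 [-0.0788 -0.7641 -1.4619] [0.0457 0.0075 0.0367]
rot [-0.01 -0.02 -0.  ] shift [-0.9 33.1  0.3]
0.187135807420272
```

Request:
{"op": "move_arm", "data": {
  "rows": [
    [0,1.5,0,0,0,0,1],
    [0,1.5,0,0,0,0,1],
    [0,1.5,0,0,0,0,1],
    [0,1.5,0,0,0,0,1],
    [0,1.5,0,0,0,0,1],
    [0,1.5,0,0,0,0,1],
    [0,1,0,0,0,0,1],
    [0,0,0,0,0,0,1]
  ]
}}

```text
t: 10.65
position: [0.4879, 0.12, 0.1045]
orientation: [0.464, -0.464, 0.534, -0.534]
ft_force: [0.2, -0.3, -1.1]
width: 0.173
```

Request:
{"op": "move_arm", "data": {
  "rows": [
    [0,1.5,0,0,0,0,1],
    [0,1.5,0,0,0,0,1],
    [0,1.5,0,0,0,0,1],
    [0,1.5,0,0,0,0,1],
    [0,1,0,0,0,0,1],
    [0,1,0,0,0,0,1],
    [0,0,0,0,0,0,1],
    [0,0,0,0,0,0,1]
  ]
}}

```text
t: 11.45
position: [0.488, 0.1202, 0.0967]
orientation: [0.464, -0.464, 0.534, -0.534]
ft_force: [-0.3, 1.6, -1.5]
width: 0.172
```

Request:
{"op": "move_arm", "data": {
  "rows": [
    [0,1.5,0,0,0,0,1],
    [0,1,0,0,0,0,1],
    [0,1,0,0,0,0,1],
    [0,1,0,0,0,0,1],
    [0,1,0,0,0,0,1],
    [0,1,0,0,0,0,1],
    [0,0,0,0,0,0,1],
    [0,0,0,0,0,0,1]
  ]
}}

```text
t: 12.25
position: [0.4879, 0.1201, 0.09]
orientation: [0.464, -0.464, 0.534, -0.534]
ft_force: [0.8, 1.2, -2.5]
width: 0.167
```

```bash
python3 - <<'E'
from h import *
s=arm.state();print(pose(s)[:3],s["t"],s["width"]*93,s["ft_force"],s["ft_torque"]);plan((.4884,.1209,.0817),-98.03)
print(s["position"][:2]@[.1398,.9902])
im,c=look("in1");cv2.imwrite("pics/m7.png",cv2.resize(im[100:330,180:380],None,fx=2.6,fy=2.6,interpolation=cv2.INTER_CUBIC))
E
```

```text
[[-0.14   -0.0003  0.9902  0.4879]
 [-0.9902 -0.0001 -0.14    0.1201]
 [ 0.0001 -1.     -0.0003  0.09  ]] 12.25 15.511827504697575 [ 0.8028  1.2391 -2.5366] [ 0.4127 -0.0369 -0.0482]
rot [ 0.01 -0.02  0.01] shift [-0.9  8.3  0.4]
0.18708158309610207
```

View pics/m7.png

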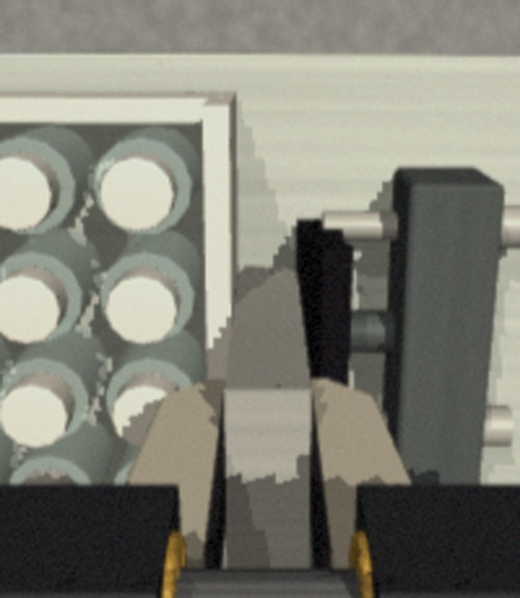

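The spacer (u≈228–305) is down between the wall edge at u≈232 and the shoe at u≈297. The shoe pushes it lightly, about +2 N in y, and nothing is jammed. I'll go on down to the plate.

Request:
{"op": "move_arm", "data": {
  "rows": [
    [0,1.2,0,0,0,0,1],
    [0,1.2,0,0,0,0,1],
    [0,1.2,0,0,0,0,1],
    [0,1,0,0,0,0,1],
    [0,1,0,0,0,0,1],
    [0,0.9,0,0,0,0,1],
    [0,0,0,0,0,0,1],
    [0,0,0,0,0,0,1]
  ]
}}

```text
t: 13.1
position: [0.4879, 0.12, 0.0835]
orientation: [0.464, -0.464, 0.534, -0.534]
ft_force: [-0.3, 1.3, -2.4]
width: 0.171
```

Request:
{"op": "move_arm", "data": {
  "rows": [
    [0,0.5,0,0,0,0,1],
    [0,0.5,0,0,0,0,1],
    [0,0.3,0,0,0,0,1],
    [0,0,0,0,0,0,1],
    [0,0,0,0,0,0,1],
    [0,0,0,0,0,0,1],
    [0,0,0,0,0,0,1],
    [0,0,0,0,0,0,1]
  ]
}}

```text
t: 13.9
position: [0.488, 0.1201, 0.0823]
orientation: [0.464, -0.464, 0.534, -0.534]
ft_force: [0.3, 1.7, -1.1]
width: 0.171
```

Request:
{"op": "move_arm", "data": {
  "rows": [
    [0,0.3,0,0,0,0,1],
    [0,0.3,0,0,0,0,1],
    [0,0,0,0,0,0,1],
    [0,0,0,0,0,0,1],
    [0,0,0,0,0,0,1],
    [0,0,0,0,0,0,1],
    [0,0,0,0,0,0,1],
    [0,0,0,0,0,0,1]
  ]
}}

```text
t: 14.7
position: [0.4879, 0.1201, 0.0818]
orientation: [0.464, -0.464, 0.534, -0.534]
ft_force: [-0.6, 1.2, 0.7]
width: 0.169
```

```bash
python3 - <<'E'
from h import *
s=arm.state();print(pose(s)[:3],s["t"],s["width"]*93,s["ft_force"],s["ft_torque"])
E
```

```text
[[-0.1401 -0.      0.9901  0.4879]
 [-0.9901  0.     -0.1401  0.1201]
 [-0.     -1.     -0.      0.0818]] 14.7 15.721841581598273 [-0.5679  1.1927  0.7459] [ 0.4666 -0.0795  0.0263]
```

Request:
{"op": "move_arm", "data": {
  "rows": [
    [-0.3,0,0,0,0,0,1],
    [-0.3,0,0,0,0,0,1],
    [0,0,0,0,0,0,1],
    [0,0,0,0,0,0,1],
    [0,0,0,0,0,0,1],
    [0,0,0,0,0,0,1],
    [0,0,0,0,0,0,1],
    [0,0,0,0,0,0,1]
  ]
}}

```text
t: 15.5
position: [0.488, 0.1206, 0.0818]
orientation: [-0.464, 0.464, -0.534, 0.534]
ft_force: [0.1, 1.1, 0.8]
width: 0.169
```

```bash
python3 - <<'E'
from h import *
s=arm.state();print(s["position"],s["position"][:2]@[.1398,.9902],s["ft_force"],s["ft_torque"])
E
```

```text
[0.488  0.1206 0.0818] 0.18769025016142832 [0.1349 1.1012 0.7642] [ 0.1811 -0.0163 -0.0399]
```

Request:
{"op": "move_arm", "data": {
  "rows": [
    [-0.3,0,0,0,0,0,1],
    [-0.3,0,0,0,0,0,1],
    [0,0,0,0,0,0,1],
    [0,0,0,0,0,0,1],
    [0,0,0,0,0,0,1],
    [0,0,0,0,0,0,1],
    [0,0,0,0,0,0,1],
    [0,0,0,0,0,0,1]
  ]
}}

```text
t: 16.3
position: [0.4881, 0.1209, 0.0818]
orientation: [-0.463, 0.464, -0.534, 0.534]
ft_force: [-2.1, -4.8, 2.1]
width: 0.169
```

```bash
python3 - <<'E'
from h import *
s=arm.state();print(s["position"],s["position"][:2]@[.1398,.9902],s["ft_force"],s["ft_torque"])
E
```

```text
[0.4881 0.1209 0.0818] 0.1879853182186946 [-2.0641 -4.7951  2.0603] [-0.9174  0.231  -0.1258]
```

The medium meets the wall at bed y≈0.188, and the shoe kept pushing right up to that point, so it is held. I'll back off slightly, release, rise and look.

Request:
{"op": "move_arm", "data": {
  "rows": [
    [0.3,0,0,0,0,0,1],
    [0,0,0,0,0,0,1],
    [0,0,0,0,0,0,0.8],
    [0,0,0,0,0,0,0.7],
    [0,0,0,0,0,0,0.6],
    [0,0,0,0,0,0,0.5],
    [0,0,0,0,0,0,0.5],
    [0,0,0,0,0,0,0.5]
  ]
}}

```text
t: 17.1
position: [0.4881, 0.121, 0.0817]
orientation: [0.464, -0.464, 0.534, -0.534]
ft_force: [0.2, 0.4, -0.4]
width: 0.497
```

Request:
{"op": "move_arm", "data": {
  "rows": [
    [0,-4,0,0,0,0,0.5],
    [0,-8,0,0,0,0,0.5],
    [0,-12,0,0,0,0,0.5],
    [0,-16,0,0,0,0,0.5],
    [0,-20,0,0,0,0,0.5],
    [0,-20,0,0,0,0,0.5],
    [0,0,-20,0,0,0,0.5],
    [0,0,-20,0,0,0,0.5]
  ]
}}

```text
t: 17.9
position: [0.4485, 0.1266, 0.1637]
orientation: [-0.464, 0.463, -0.534, 0.534]
ft_force: [0.6, 0.5, -0.5]
width: 0.5
```

Request:
{"op": "move_arm", "data": {
  "rows": [
    [0,0,0,0,0,0,0.5],
    [0,0,0,0,0,0,0.5],
    [0,0,0,0,0,0,0.5],
    [0,0,0,0,0,0,0.5],
    [0,0,0,0,0,0,0.5],
    [0,0,0,0,0,0,0.5],
    [0,0,0,0,0,0,0.5],
    [0,0,0,0,0,0,0.5]
  ]
}}

```text
t: 18.7
position: [0.4485, 0.1265, 0.1617]
orientation: [0.464, -0.464, 0.534, -0.534]
ft_force: [-0.4, -0.3, 0.2]
width: 0.498
```

```bash
python3 - <<'E'
from h import *
print(pose()[:3])
im,c=look("rel");cv2.imwrite("pics/m8.png",cv2.resize(im[80:280,200:360],None,fx=3,fy=3,interpolation=cv2.INTER_CUBIC))
E
```

```text
[[-0.1401 -0.0001  0.9901  0.4485]
 [-0.9901 -0.0001 -0.1401  0.1265]
 [ 0.0001 -1.     -0.0001  0.1617]]
```

View pics/m8.png

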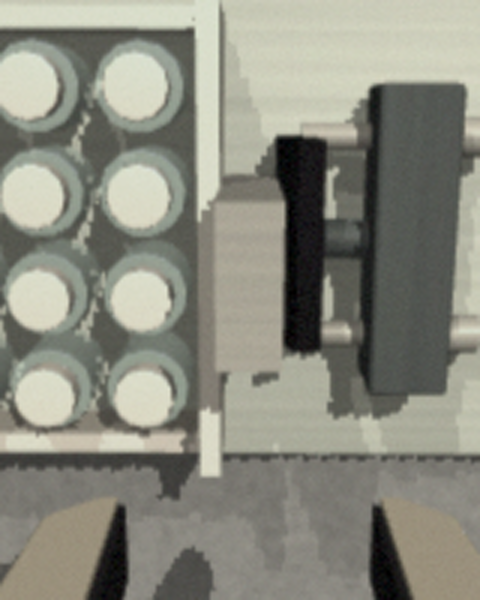

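The medium stands upright with its top at crop (215–285, 197–372), the shoe at u≈278–325 and the wall edge at u≈218. I'll measure the shoe's displacement, the midway position and the contact.

```bash
python3 - <<'E'
from h import *
im,c=load("rel");g=im.mean(2);A=np.array([.9902,-.1398]);B=np.array([.1398,.9902])
for v in(130,160,180,197):print(v,"from262",g[v-1:v+2,262:330].mean(0).astype(int))
def f(n,u,v,z):
    P=ray(c,(200+u/3-.3,80+v/3-.3),z);print(n,P,(P[:2]@A).round(4),(P[:2]@B).round(4))
for n,u,v,z in[("topTL",217,200,.095),("topTR",285,200,.095),("topBL",216,372,.095),("topBR",283,372,.095),("foot",220,178,.018),("shoe end hi",295,137,.046),("shoe end lo",310,353,.046),("face top end",277,140,.029),("blkF",371,150,.04),("blkB",464,150,.04),("lipback",326,150,.046),("lipback",321,330,.046),("wall",220,60,.064),("wall",221,440,.064)]:f(n,u,v,z)
i0,c0=load("gap");
for uv,z,n in[((286,155),.046,"lipback0"),((303,155),.04,"blkF0"),((332.5,155),.04,"blkB0")]:
    P=ray(c0,uv,z);print(n,P[:2]@A,P[:2]@B)
E
```

```text
130 from262 [ 82  86  94 152 206 213 212 213 214 212 206 130 135 170 172 173 175 174
 175 175 176 176 175 175 175 169 162 104 101  82  29   6   4  10   8  11
   8  13  23  22  22  24  22  26  22  25  40  81  85  92  90  90  91  94
  90  92  90  89  89  88  48  32  28  31  57  75  85  87]
160 from262 [ 85  86  86  92 119 122 123 124 125 141 157 159 157 158 157 159 159 156
 157 157 157 157 159 157 158 159 158 157 158 157 158 154 119  45  12   5
   3  21  24  25  24  25  23  24  21  26  50  71  72  73  73  78  79  81
  83  83  81  77  51  48  46  30  36  63  76  84  86  87]
180 from262 [ 92  87  87  91 118 122 123 122 124 142 158 160 160 159 159 159 159 160
 160 159 158 160 159 158 158 158 158 159 159 158 158 154  95  30   8  12
  10  20  21  22  23  19  16  22  37 105 168 174 169 105  89  88  87  89
  88  88  95  91  41  29  28  29  55  75  83  84  85  85]
197 from262 [102  91  84  87 112 122 122 123 121 135 156 161 161 160 160 161 160 160
 160 159 161 159 161 161 161 159 160 159 160 159 162 157 112  93  87  73
  81  92  59  56  67  68  74  99 102  91  84  84  84  84  85  83  84  85
  84  82  82  51  28  31  30  47  66  82  83  84  82  83]
topTL [0.5077 0.1264 0.095 ] 0.4851 0.1962
topTR [0.5056 0.1112 0.095 ] 0.4851 0.1808
topBL [0.4679 0.1327 0.095 ] 0.4447 0.1968
topBR [0.4656 0.1169 0.095 ] 0.4447 0.1809
foot [0.507  0.1281 0.018 ] 0.4842 0.1977
shoe end hi [0.5169 0.1052 0.046 ] 0.4971 0.1764
shoe end lo [0.4563 0.1086 0.046 ] 0.4366 0.1713
face top end [0.5161 0.1098 0.029 ] 0.4957 0.1808
blkF [0.5102 0.0844 0.04  ] 0.4934 0.1549
blkB [0.5066 0.0588 0.04  ] 0.4934 0.1291
lipback [0.5123 0.0973 0.046 ] 0.4937 0.168
lipback [0.4626 0.1046 0.046 ] 0.4434 0.1683
wall [0.5386 0.122  0.064 ] 0.5162 0.1961
wall [0.4398 0.1366 0.064 ] 0.4164 0.1968
lipback0 0.49170096492157905 0.1688366271100891
blkF0 0.4909153870697979 0.15434327470649842
blkB0 0.49084380712453624 0.12930110517815027
```

Everything is close: spacer against the wall, about 2 mm off midway. But the shoe's displacement (0.2–0.7 mm) is near my measuring error. I'll grip again and check for preload against free play with averaged forces.

Request:
{"op": "move_arm", "data": {
  "rows": [
    [0,0,20,0,0,0,0.5],
    [0,0,20,0,0,0,0.5],
    [0,20,0,0,0,0,0.5],
    [0,20,0,0,0,0,0.5],
    [0,16,0,0,0,0,0.5],
    [0,12,0,0,0,0,0.5],
    [0,8,0,0,0,0,0.5],
    [0,2,0,0,0,0,0.5]
  ]
}}

```text
t: 19.55
position: [0.4879, 0.121, 0.0831]
orientation: [0.463, -0.464, 0.534, -0.534]
ft_force: [0.2, -0.3, 1.3]
width: 0.498
```

```bash
cat >> h.py <<'E'
def avg(n=8):
    L=[]
    for _ in range(n):
        snapshot("wrist");s=arm.state();L.append(np.r_[s["position"],s["ft_force"],s["ft_torque"]])
    m=np.mean(L,0);B=np.array([.1398,.9902]);print("t",s["t"],"bedy",m[:2]@B,"z",m[2],"Fy_bed",m[3:5]@B,"Fz",m[5],"std",np.std(L,0)[4],"trq",m[6:],"w",s["width"]*93)
E
python3 -c "
from h import *
avg()"
```

```text
t 19.95 bedy 0.1880871612766958 z 0.08421898550772061 Fy_bed -0.10406426002863257 Fz 0.38491531591742234 std 0.49200435822893346 trq [0.0419 0.0101 0.0109] w 46.19051121970217
```

Request:
{"op": "move_arm", "data": {
  "rows": [
    [0,0,0,0,0,0,0.7],
    [0,0,0,0,0,0,0.76],
    [0,0,0,0,0,0,0.8],
    [0,0,0,0,0,0,0.82],
    [0,0,0,0,0,0,1],
    [0,0,0,0,0,0,1],
    [0,0,0,0,0,0,1],
    [0,0,0,0,0,0,1]
  ]
}}

```text
t: 20.75
position: [0.488, 0.1209, 0.0837]
orientation: [-0.464, 0.464, -0.534, 0.534]
ft_force: [-0.6, -0.9, 0.5]
width: 0.171
```

```bash
python3 -c "
from h import *
avg()"
```

```text
t 21.15 bedy 0.187936079935473 z 0.08374916940349597 Fy_bed -1.9121227520724615 Fz 0.5095336043346215 std 0.300629974760998 trq [-0.3358  0.0891 -0.0723] w 15.823453446364985
```

Now step off the wall in 0.3 mm increments, averaging each time.

Request:
{"op": "move_arm", "data": {
  "rows": [
    [0.3,0,0,0,0,0,1],
    [0,0,0,0,0,0,1],
    [0,0,0,0,0,0,1],
    [0,0,0,0,0,0,1],
    [0,0,0,0,0,0,1],
    [0,0,0,0,0,0,1],
    [0,0,0,0,0,0,1],
    [0,0,0,0,0,0,1]
  ]
}}

```text
t: 21.95
position: [0.488, 0.1207, 0.0837]
orientation: [0.464, -0.464, 0.534, -0.534]
ft_force: [0.4, 2.4, -0.6]
width: 0.174
```

```bash
python3 -c "
from h import *
avg()"
```

```text
t 22.35 bedy 0.18775035001714516 z 0.08376294065457546 Fy_bed 2.2742809599729408 Fz -0.1718733558718229 std 0.4818847391291073 trq [ 0.5308 -0.0427 -0.0417] w 15.705886848883281
```

Request:
{"op": "move_arm", "data": {
  "rows": [
    [0.3,0,0,0,0,0,1],
    [0,0,0,0,0,0,1],
    [0,0,0,0,0,0,1],
    [0,0,0,0,0,0,1],
    [0,0,0,0,0,0,1],
    [0,0,0,0,0,0,1],
    [0,0,0,0,0,0,1],
    [0,0,0,0,0,0,1]
  ]
}}

```text
t: 23.15
position: [0.488, 0.1204, 0.0837]
orientation: [0.464, -0.464, 0.534, -0.534]
ft_force: [0.7, 1.6, -0.0]
width: 0.171
```

```bash
python3 -c "
from h import *
avg()"
```

```text
t 23.55 bedy 0.18740005380075123 z 0.08375886747089525 Fy_bed 2.00570021636457 Fz 0.36682441871602206 std 0.5827996420691436 trq [ 0.5356 -0.0123 -0.0274] w 15.722756399502265
```

Request:
{"op": "move_arm", "data": {
  "rows": [
    [1,0,0,0,0,0,1],
    [0,0,0,0,0,0,1],
    [0,0,0,0,0,0,1],
    [0,0,0,0,0,0,1],
    [0,0,0,0,0,0,1],
    [0,0,0,0,0,0,1],
    [0,0,0,0,0,0,1],
    [0,0,0,0,0,0,1]
  ]
}}

```text
t: 24.35
position: [0.4878, 0.1194, 0.0837]
orientation: [-0.464, 0.464, -0.534, 0.534]
ft_force: [-0.0, 1.8, 0.7]
width: 0.169
```

```bash
python3 -c "
from h import *
avg()"
```

```text
t 24.75 bedy 0.18640173817940225 z 0.08375454384485918 Fy_bed 1.9030366333243254 Fz 0.08753768130055395 std 0.322653556433993 trq [ 0.4878  0.0002 -0.0322] w 15.64487845517465
```

Stepping off the wall gives about 2 N of shoe push at once, with no free play, so the medium really is clamped. I'll centre it by 1.8 mm along the shoe, return it to the wall, release and retreat.

Request:
{"op": "move_arm", "data": {
  "rows": [
    [0,0,0.6,0,0,0,1],
    [0,0,0.6,0,0,0,1],
    [0,0,0.6,0,0,0,1],
    [-0.5,0,0,0,0,0,1],
    [-0.5,0,0,0,0,0,1],
    [-0.4,0,0,0,0,0,1],
    [0,0,0,0,0,0,1],
    [0,0,0,0,0,0,1]
  ]
}}

```text
t: 25.55
position: [0.4899, 0.1205, 0.0838]
orientation: [-0.464, 0.464, -0.534, 0.534]
ft_force: [-0.0, 0.9, 0.0]
width: 0.171
```

```bash
python3 -c "
from h import *
avg(5);print(arm.state()['position'][:2]@[.9902,-.1398])"
```

```text
t 25.8 bedy 0.1877939982002519 z 0.08375032650878936 Fy_bed 0.6871046110074661 Fz -0.11539131184538795 std 0.5344237338994189 trq [ 0.2102 -0.001  -0.0164] w 15.959405369423843
0.4682236953575795
```

Request:
{"op": "move_arm", "data": {
  "rows": [
    [0,0,0,0,0,0,0.84],
    [0,0,0,0,0,0,0.8],
    [0,0,0,0,0,0,0.75],
    [0,0,0,0,0,0,0.65],
    [0,0,0,0,0,0,0.5],
    [0,0,0,0,0,0,0.5],
    [0,0,0,0,0,0,0.5],
    [0,0,0,0,0,0,0.5]
  ]
}}

```text
t: 26.6
position: [0.4898, 0.1205, 0.0838]
orientation: [-0.464, 0.464, -0.534, 0.534]
ft_force: [-0.0, 0.3, 0.4]
width: 0.502
```

Request:
{"op": "move_arm", "data": {
  "rows": [
    [0,-4,0,0,0,0,0.5],
    [0,-8,0,0,0,0,0.5],
    [0,-12,0,0,0,0,0.5],
    [0,-16,0,0,0,0,0.5],
    [0,-20,0,0,0,0,0.5],
    [0,-20,0,0,0,0,0.5],
    [0,0,-20,0,0,0,0.5],
    [0,0,-20,0,0,0,0.5]
  ]
}}

```text
t: 27.4
position: [0.4502, 0.1262, 0.1657]
orientation: [-0.464, 0.463, -0.534, 0.534]
ft_force: [-0.6, 0.9, 0.0]
width: 0.499
```

Request:
{"op": "move_arm", "data": {
  "rows": [
    [0,0,0,0,0,0,0.5],
    [0,0,0,0,0,0,0.5],
    [0,0,0,0,0,0,0.5],
    [0,0,0,0,0,0,0.5],
    [0,0,0,0,0,0,0.5],
    [0,0,0,0,0,0,0.5],
    [0,0,0,0,0,0,0.5],
    [0,0,0,0,0,0,0.5]
  ]
}}

```text
t: 28.2
position: [0.4502, 0.1261, 0.1637]
orientation: [0.464, -0.464, 0.534, -0.534]
ft_force: [-0.9, 0.1, 0.0]
width: 0.501
```

```bash
python3 - <<'E'
from h import *
im,c=look("fin");t=snapshot("scene")
a=cv2.resize(im[80:280,200:360],None,fx=3,fy=3,interpolation=cv2.INTER_CUBIC)
b=cv2.resize(t[80:290,170:410],(320,280));o=np.zeros((600,800,3),np.uint8);o[:,:480]=a;o[:280,480:]=b;cv2.imwrite("pics/m9.png",o)
E
```

```text
(no output)
```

View pics/m9.png

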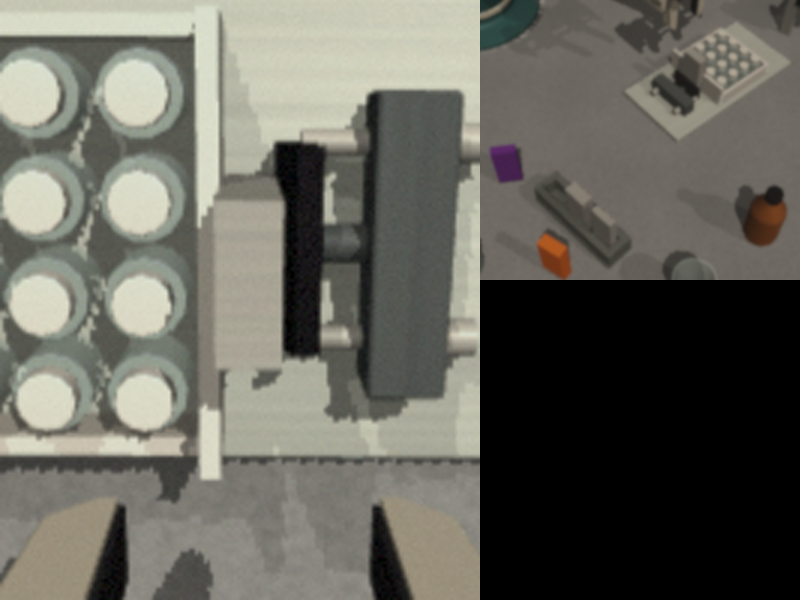

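The medium stands upright against the wall at crop (215–285, 192–370), with the shoe against it. The other two spacers are still in the stand and the gripper is clear.

```bash
python3 -c "
from bench import ticket,arm
print(arm.state()['t'],ticket.close_job())"
```

```text
the job is handed in; nothing more can be done
28.3 None
```

The medium (16 mm) spacer is in the gap, and I handed the job in at 28.3 s; the interface gave no verdict. It is the only one I moved. The thin and thick spacers are still in the stand's slots, and I did not touch the glassware.

**Choice:** The wrist camera put the gap at about 15.2 mm, so I tried the medium first. It slid down to the plate with only a couple of newtons on it.

**Held:** To check it was really clamped, I gripped it again and moved it off the wall in small steps. The shoe pushed with about 2 N straight away, with no free play. When I moved it against the wall to find it, the force reached about 5 N at most.

**Position:** I shifted it about 1.8 mm along the shoe to centre it, set it back against the wall and let go. The last pictures show it upright between wall and shoe, with the gripper clear.

**Less certain:**
- The shoe's displacement seen by camera was only about 0.2–0.7 mm, close to the measuring error, so I relied on the force test to say it is held.
- With a gap this size the thick spacer might also go in, near the shoe's stop. I did not try it, because the medium was already held and the thick one risked forcing the shoe.

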